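# Ready the middle-size locating pin over the fixture bore

### The arm

A 7-joint arm with a two-finger parallel gripper is mounted at the origin on a cart in front of the work surface, level with it; the furniture and walls round the work are solid. World frame = base frame: x ahead of the robot, y to its left, z up, the work surface at z = 0. Lengths are in m, angles in rad, forces in N, time in s.
With the tool pointing down it reaches from about 0.425 to 1.025 m from the base axis. Payload 3.6 kg.
Tool frame: the origin (TCP) lies midway between the tips of the shut fingers; the grasp point (between the pads) lies 19 mm behind it; z points along the fingers, x is the direction in which the jaws open and shut, and the axes are right-handed (so a half turn about z gives the same grasp; the last joint's range is limited). The gripper opens to 85 mm and grips with 20 to 120 N. Pads are 22 mm wide; open, the fingers measure 114 mm over their backs; the gripper's body (76 mm by 85 mm) begins 54 mm behind the grasp point. The pads swing forward as they close: fully open they stand 13 mm farther back than shut.
Start: joints at [-1.438, 0.591, 0.048, 1.609, -0.033, 0.943, -0.034], TCP at [0.162, 0.707, 0.231] pointing down, gripper open.
Joint ranges: [-2.69, 2.69], [-0.47, 2.24], [-1.27, 1.36], [0.19, 2.51], [-1.53, 4.68], [0.08, 2.07], [-3.09, 3.09]. Speed limits (rad/s): [2.57, 2.57, 3.14, 3.14, 3.14, 3.14, 3.14].

### API

Orientations are given as a 3x3 rotation matrix whose columns are the frame's x, y, z axes.
In Python, from cell import ctrl, get_image, camera_info, job, boxes_of gives the robot as it stands. The module is installed in compiled form; this text tells all that it offers. Calls block until the motion is done:
- ctrl.reach(position, orientation): joint-space move of the TCP to a pose.
- ctrl.movel(position, frame=None, max_speed=0.15, threshold=None): straight line of the TCP; frame=None keeps the orientation; max_speed is the mean speed in m/s. With threshold (N) it stops when the force on the tool has changed by that much, and returns True; else False.
- ctrl.move_joints(angles): joint-space move.
- ctrl.move_gripper(opening): finger opening in m; the grip force is fixed at half the most; returns when the fingers have stopped.
- ctrl.hold(seconds).
- ctrl.ik(position, orientation): joint angles nearest the present ones, or None.
- get_image(name): name is "scene" or "top" or "wrist"; returns (picture, depth): 384x512x3 uint8, blue, green, red; 384x512 float32, m along the optical axis (not along the pixel's ray), 0 where there is no reading.
- camera_info(name): a dict with "fx", "fy", "cx", "cy" (pixels), "world_from_camera" (4x4, takes a point from camera to world coordinates); the wrist camera has in their place "T_tool_cam" (4x4, takes a point from camera to tool coordinates, whose origin is the TCP and whose axes are the tool frame's). Camera axes: x right, y down, z forward; pixel columns grow to the right and rows downward; lengths in m; the calibration is good to about 2 mm. A picture is of the moment at which its call begins: read the wrist's pose just before it. camera_info takes no time and is no camera call.
A pose or a line that the arm cannot do raises ctrl.MotionError and nothing moves.
- job.hand_in(): hands the job in, once; it reports no verdict.
Trained networks look in the newest picture that a camera, given by its name, has taken for a name from the list of things; names that differ only in an ending like _2 or _b are one class to them, and where a whole thing is asked for, a point or a joint stands for the part that bears it (a point fixed in the world has none). Each returns a list of dicts, best first, with "p" (0 to 1); they miss things now and then, are a little off and sometimes report something else, mostly with a low value. They report only what shows in the picture. A call takes as long as a camera call.
- boxes_of(camera, thing): "centre" ([x, y, z] in m, in the coordinates of the camera as it stood for that picture, good to about 4 mm: the middle of the surface that is visible of it).
Readings, each from a call of its own:
- ctrl.current_time(): time.
- ctrl.current_joint_positions(): joint angles.
- ctrl.current_qvel(): joint speeds.
- ctrl.current_tau(): joint torques, N m.
- ctrl.current_eef_pos(): TCP position.
- ctrl.current_ee_rot(): TCP orientation.
- ctrl.current_ft_force(): force on the tool from outside, world axes, zero at the start.
- ctrl.current_torque(): the same for the moment, N m.
- ctrl.current_width(): finger opening in m.
Only numpy, scipy, OpenCV 4.12 (cv2) and the standard library are available. Lean on these libraries where they do the work, as an engineer would, in place of code of your own. Each camera call takes 0.05 s, during which the arm holds its last target. There are 200 camera calls.

### The job

Three steel locating pins lean in the sloping wooden block and differ only in the thickness of their noses: draw out the one of middle thickness (20 mm), leaving the other two in their sockets and the tools lying around undisturbed. Turn it plumb, shank down, and hold it centred over the bore of the drilled fixture plate, the foot of the shank a few centimetres clear above the plate, as if about to drop it in. Finish there, holding it still in the gripper: do not insert it or let go.

Things in the scene. Friction and masses are not known exactly. Their poses are not given: they have to be found in the camera images.
- pin_middle_nose (a point): middle steel locating pin, 116 mm long: 16 mm shank 40 mm long, then a 33 mm collar 6 mm thick, then the 20 mm round nose 70 mm long. This point: on the axis, half-way up the nose, 81 mm from the foot. z runs along the pin from foot to nose; at the start it leans 0.60 to 0.70 rad (34 to 40 degrees) from vertical, nose up, in any of the three sockets. The pin to draw; 0.14 to 0.26 kg.
- pin_thin_nose (a point): thin steel locating pin, 116 mm long: 16 mm shank 40 mm long, then a 33 mm collar 6 mm thick, then the 14 mm round nose 70 mm long. This point: on the axis, half-way up the nose, 81 mm from the foot. z runs along the pin from foot to nose; at the start it leans 0.60 to 0.70 rad (34 to 40 degrees) from vertical, nose up, in any of the three sockets. Leave it.
- pin_thick_nose (a point): thick steel locating pin, 116 mm long: 16 mm shank 40 mm long, then a 33 mm collar 6 mm thick, then the 27 mm round nose 70 mm long. This point: on the axis, half-way up the nose, 81 mm from the foot. z runs along the pin from foot to nose; at the start it leans 0.60 to 0.70 rad (34 to 40 degrees) from vertical, nose up, in any of the three sockets. Leave it.
- pin_middle_foot (a point): the centre of the foot (shank end face) of the 20 mm pin; axes as those of the pin
- pin_block_mouth (a point): mouth of the middle socket of the fixed wooden pin block (230 mm wide, 112 deep, 103 high in all), 86 mm above the worktop. Block axes: y along the row of three sockets, 75 mm apart; z up; the pins lean to -x. Sockets are 18 mm square, square to the sloping face (0.60 rad from vertical); shanks sit loosely 40 mm deep, collars resting on the face
- plate_bore (a point): centre of the mouth of the 18 mm bore in the top face of the fixed aluminium fixture plate (110x110x14 mm, dark screw heads at its corners, on a plywood board 150x150x12 mm); the top face is 26 mm above the worktop; z is up
- sanding_block: black and grey sanding block, 110x58x30 mm, loose, lying on the worktop; leave it where it is. Origin at the centre of its underside
- pliers_2: blue-handled needle-nose pliers, 160x44x14 mm, loose, lying on the worktop; leave it where it is. Origin at the centre of its underside

How it is judged:
By the outcome, as a careful person would: the job done as asked, in the order asked, and still so for the second after the job is handed in, while the arm keeps its last pose, push and grip.
It also fails if it takes over 38 s, if anything falls off the work surface, if the arm or the gripper's body presses on something with over 40 N, if the wrist force passes 120 N, or if a joint passes its speed limit or range.

## Working session

There is one attempt and no reset: what is moved stays moved. The work goes in short steps, each a Python script; the robot and the scene stay as the last script left them, time stands still between calls to the robot, and variables do not carry over. Pictures are saved under pics/ and viewed, about 8 in all and at most 12, crops included, and the job is handed in when it is done.

```bash
mkdir -p pics; cat > h.py <<'E'
import numpy as np, cv2
from cell import ctrl, get_image, camera_info, job, boxes_of
def W(cam,p):
    i=camera_info(cam)
    if cam=='wrist':
        T=np.eye(4);T[:3,:3]=ctrl.current_ee_rot();T[:3,3]=ctrl.current_eef_pos();T=T@np.array(i['T_tool_cam'])
    else: T=np.array(i['world_from_camera'])
    p=np.asarray(p); return p@T[:3,:3].T+T[:3,3]
def cloud(cam,d):
    i=camera_info(cam);v,u=np.indices(d.shape)
    return W(cam,np.dstack([(u-i['cx'])*d/i['fx'],(v-i['cy'])*d/i['fy'],d]))
E
python3 - <<'E'
from h import *
np.set_printoptions(precision=3,suppress=True)
print(ctrl.current_time())
for c in ['scene','top']:
    im,d=get_image(c);cv2.imwrite(f'pics/{c}.png',im);np.save(f'{c}.npy',d)
    print(c,camera_info(c))
    for t in ['pin_middle_nose','pin_thin_nose','pin_thick_nose','pin_block_mouth','plate_bore','sanding_block','pliers_2']:
        print(t,[(round(b['p'],2),W(c,b['centre'])) for b in boxes_of(c,t)[:4]])
E
```

```text
0.0
scene {'fx': 453.62414161764815, 'fy': 453.62414161764815, 'cx': 245.86846204956376, 'cy': 193.33956859962575, 'world_from_camera': array([[-0.722, -0.285,  0.63 , -0.356],
       [-0.691,  0.292, -0.661,  1.012],
       [ 0.005, -0.913, -0.408,  0.684],
       [ 0.   ,  0.   ,  0.   ,  1.   ]])}
pin_middle_nose [(0.65, array([0.506, 0.216, 0.109]))]
pin_thin_nose []
pin_thick_nose [(0.58, array([0.502, 0.147, 0.121]))]
pin_block_mouth [(0.87, array([0.526, 0.172, 0.032]))]
plate_bore [(0.81, array([ 0.548, -0.341,  0.014])), (0.22, array([0.503, 0.145, 0.121]))]
sanding_block [(0.61, array([ 0.55 , -0.11 ,  0.027])), (0.22, array([ 0.545, -0.343,  0.015]))]
pliers_2 [(0.63, array([0.491, 0.486, 0.01 ]))]
top {'fx': 366.75589016640043, 'fy': 366.75589016640043, 'cx': 250.3687468043487, 'cy': 196.8741696306677, 'world_from_camera': array([[-0.026, -0.985,  0.171,  0.32 ],
       [-1.   ,  0.027,  0.003,  0.033],
       [-0.008, -0.171, -0.985,  1.352],
       [ 0.   ,  0.   ,  0.   ,  1.   ]])}
pin_middle_nose [(0.41, array([0.51 , 0.206, 0.122]))]
pin_thin_nose []
pin_thick_nose [(0.42, array([0.51 , 0.13 , 0.133]))]
pin_block_mouth [(0.63, array([0.542, 0.126, 0.08 ]))]
plate_bore [(0.85, array([ 0.552, -0.376,  0.031]))]
sanding_block []
pliers_2 [(0.71, array([0.494, 0.431, 0.011]))]
```

View pics/scene.png

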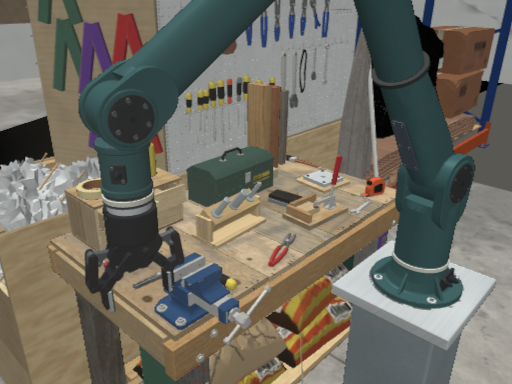

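View pics/top.png

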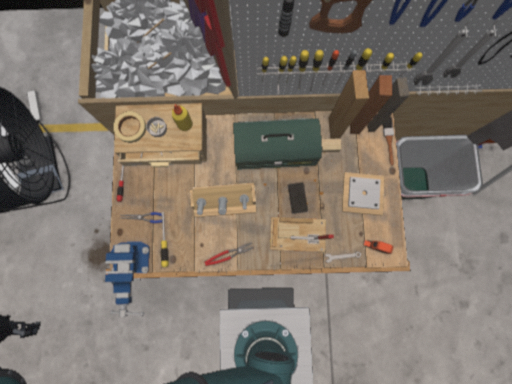

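```bash
python3 - <<'E'
from h import *
np.set_printoptions(precision=3,suppress=True)
print(camera_info('wrist'))
a=np.array([-np.sin(.63),0,np.cos(.63)])
P=np.array([.505,.14,.13])+.15*a
for s in (1,-1):
    x=np.array([0,s,0.]);z=-a;R=np.column_stack([x,np.cross(z,x),z])
    print(s,ctrl.ik(P,R))
    x=np.array([0,s,0.]);z=np.array([0,0,-1.]);Rd=np.column_stack([x,np.cross(z,x),z])
    print(ctrl.ik([.55,-.37,.13],Rd))
E
```

```text
{'fx': 297.25216610444784, 'fy': 297.25216610444784, 'cx': 260.56762858860435, 'cy': 190.60917515682905, 'T_tool_cam': array([[ 1.   , -0.   , -0.   ,  0.   ],
       [ 0.   ,  0.952,  0.307, -0.081],
       [ 0.   , -0.307,  0.952, -0.142],
       [ 0.   ,  0.   ,  0.   ,  1.   ]])}
1 None
[ 0.322  0.651  0.301  1.836 -0.284  0.697  2.355]
-1 None
[ 0.033  0.773  0.777  1.849 -0.727  0.829 -0.383]
```

```bash
python3 - <<'E'
from h import *
np.set_printoptions(precision=2,suppress=True)
def Rt(t,s,yaw=0): # tool z tilted t outward(+x) from down
    z=np.array([np.sin(t),0,-np.cos(t)]);x=np.array([0,s,0.])
    c,n=np.cos(yaw),np.sin(yaw)
    return np.array([[c,-n,0],[n,c,0],[0,0,1]])@np.column_stack([x,np.cross(z,x),z])
for s in (1,-1):
  for t in (-.3,0,.15,.3,.45,.63):
    R=Rt(t,s); g=np.array([.505,.206,.12])
    print('grasp',s,t,[int(ctrl.ik(g+.019*R[:,2]+d,R) is not None) for d in ([0,0,0],[-.04,0,.05],[-.06,0,.08],[0,0,.1])])
    b=.63-t # final: tool tilted -b inward, any yaw
    print('  final yaws',[round(y,1) for y in np.arange(-3.1,3.2,.3) if ctrl.ik(np.array([.55,-.37,.145])+.019*Rt(-b,s,y)[:,2],Rt(-b,s,y)) is not None])
E
```

```text
grasp 1 -0.3 [1, 1, 1, 1]
  final yaws [np.float64(-3.1), np.float64(-2.8), np.float64(-2.5), np.float64(-2.2), np.float64(-1.9), np.float64(-1.6), np.float64(-1.3), np.float64(-1.0), np.float64(-0.7), np.float64(-0.4), np.float64(-0.1), np.float64(0.2), np.float64(0.5), np.float64(0.8), np.float64(1.1), np.float64(1.4), np.float64(1.7), np.float64(2.0), np.float64(2.3), np.float64(2.6), np.float64(2.9), np.float64(3.2)]
grasp 1 0 [1, 1, 1, 1]
  final yaws [np.float64(-3.1), np.float64(-2.8), np.float64(-2.5), np.float64(-2.2), np.float64(-1.9), np.float64(-1.6), np.float64(-1.3), np.float64(-1.0), np.float64(-0.7), np.float64(-0.4), np.float64(-0.1), np.float64(0.2), np.float64(0.5), np.float64(0.8), np.float64(1.1), np.float64(1.4), np.float64(1.7), np.float64(2.0), np.float64(2.3), np.float64(2.6), np.float64(2.9), np.float64(3.2)]
grasp 1 0.15 [1, 1, 1, 1]
  final yaws [np.float64(-3.1), np.float64(-2.8), np.float64(-2.5), np.float64(-2.2), np.float64(-1.9), np.float64(-1.6), np.float64(-1.3), np.float64(-1.0), np.float64(-0.7), np.float64(-0.4), np.float64(-0.1), np.float64(0.2)
[... 3297 characters left out ...]
.float64(-1.3), np.float64(-1.0), np.float64(-0.7), np.float64(-0.4), np.float64(-0.1), np.float64(0.2), np.float64(0.5), np.float64(0.8), np.float64(1.1), np.float64(1.4), np.float64(1.7), np.float64(2.0), np.float64(2.3), np.float64(2.6), np.float64(2.9), np.float64(3.2)]
grasp -1 0.63 [1, 1, 0, 1]
  final yaws [np.float64(-3.1), np.float64(-2.8), np.float64(-2.5), np.float64(-2.2), np.float64(-1.9), np.float64(-1.6), np.float64(-1.3), np.float64(-1.0), np.float64(-0.7), np.float64(-0.4), np.float64(-0.1), np.float64(0.2), np.float64(0.5), np.float64(0.8), np.float64(1.1), np.float64(1.4), np.float64(1.7), np.float64(2.0), np.float64(2.3), np.float64(2.6), np.float64(2.9), np.float64(3.2)]
```

```bash
cat >> h.py <<'E'
def Rt(t,s,yaw=0): # tool z tilted t outward(+x) from down
    z=np.array([np.sin(t),0,-np.cos(t)]);x=np.array([0,s,0.])
    c,n=np.cos(yaw),np.sin(yaw)
    return np.array([[c,-n,0],[n,c,0],[0,0,1]])@np.column_stack([x,np.cross(z,x),z])
E
python3 - <<'E'
from h import *
np.set_printoptions(precision=3,suppress=True)
ctrl.reach([.5,.14,.25],Rt(0,-1))
print(ctrl.current_time(),ctrl.current_eef_pos(),ctrl.current_joint_positions())
im,d=get_image('wrist');cv2.imwrite('pics/w1.png',im);np.save('w1.npy',cloud('wrist',d))
for t in ['pin_middle_nose','pin_thin_nose','pin_thick_nose','pin_block_mouth']:
    print(t,[(round(b['p'],2),W('wrist',b['centre'])) for b in boxes_of('wrist',t)[:4]])
E
```

```text
3.15 [0.5   0.141 0.25 ] [-1.029  0.435  0.905  2.075 -0.461  0.842 -1.421]
pin_middle_nose [(0.56, array([0.513, 0.214, 0.122]))]
pin_thin_nose []
pin_thick_nose [(0.67, array([0.505, 0.136, 0.129]))]
pin_block_mouth [(0.62, array([0.559, 0.135, 0.08 ])), (0.3, array([0.509, 0.211, 0.122]))]
```

View pics/w1.png

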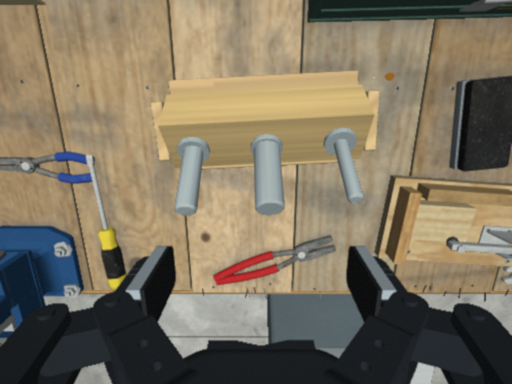

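The wrist view shows three noses: left (190,185) is medium, centre (268,185) is thick and right (348,175) is thin. The left pin is the target, which agrees with the network. Next I'll fit a 10 mm radius cylinder to it.

```bash
cat > fit.py <<'E'
from h import *
from scipy.optimize import least_squares
def fit(C,r,p0,a0=(-.6,0,.8)):
    """cylinder of radius r through cloud points near the line p0,a0"""
    p0=np.array(p0,float);a=np.array(a0)/np.linalg.norm(a0);C=C.reshape(-1,3);v=[p0[0],p0[1],a[1],np.arctan2(-a[0],a[2])]
    for tol in (.02,.009,.006):
        def f(v,Q):
            a=np.array([-np.sin(v[3]),v[2],np.cos(v[3])]);a/=np.linalg.norm(a)
            q=Q-[v[0],v[1],p0[2]];return np.linalg.norm(q-np.outer(q@a,a),axis=1)-r
        a=np.array([-np.sin(v[3]),v[2],np.cos(v[3])]);a/=np.linalg.norm(a)
        s=(C-[v[0],v[1],p0[2]])@a
        m=(abs(s)<.027)&(abs(f(v,C))<tol); v=least_squares(f,v,args=(C[m],),loss='soft_l1',f_scale=.001).x
    a=np.array([-np.sin(v[3]),v[2],np.cos(v[3])]);a/=np.linalg.norm(a);p=np.array([v[0],v[1],p0[2]])
    s=(C-p)@a;e=f(v,C)
    return p,a,v[3],np.sqrt(np.mean(f(v,C[m])**2)),m.sum(),np.percentile(s[(e<.003)&(s>-.05)&(s<.08)],99.5)
E
python3 - <<'E'
from fit import *
np.set_printoptions(precision=4,suppress=True)
C=np.load('w1.npy')
for n,r,p in (('mid',.010,[.515,.214,.113]),('thick',.0135,[.51,.136,.113]),('thin',.007,[.51,.06,.113])): print(n,*fit(C,r,p))
for u,v in ((190,185),(268,185),(348,175),(193,147),(266,141),(341,136)): print(u,v,C[v,u])
E
```

```text
mid [0.5032 0.2101 0.113 ] [-0.6068 -0.0316  0.7942] 0.6524475814593014 0.00047123189034262316 936 0.04169387261426437
thick [0.505  0.1349 0.113 ] [-0.625  -0.0314  0.78  ] 0.6755885535539818 0.0004425239173011446 1248 0.040848975729375916
thin [0.5139 0.0603 0.113 ] [-0.5654 -0.0305  0.8243] 0.6011876850708896 0.0006059121547335901 663 0.042693814593374645
190 185 [0.4989 0.2054 0.1345]
268 185 [0.5008 0.1351 0.1403]
348 175 [0.5079 0.0629 0.1321]
193 147 [0.527  0.2089 0.097 ]
266 141 [0.5336 0.1364 0.1006]
341 136 [0.538  0.0624 0.0958]
```

```bash
python3 - <<'E'
from h import *
np.set_printoptions(precision=3,suppress=True)
p=np.array([.5032,.2101,.113]);a=np.array([-.6068,-.0316,.7942]);a/=np.linalg.norm(a)
R=Rt(.3,-1,np.arctan2(.0316,.6068)); g=p+.010*a; tcp=g+.019*R[:,2]
ctrl.move_gripper(.048); print(ctrl.current_time(),ctrl.current_width())
ctrl.reach(tcp-.10*R[:,2],R); print(ctrl.current_time(),ctrl.current_eef_pos(),ctrl.current_ft_force())
print(ctrl.movel(tcp,R,max_speed=.12,threshold=12)); print(ctrl.current_time(),ctrl.current_eef_pos()-tcp,ctrl.current_ft_force())
im,d=get_image('wrist');cv2.imwrite('pics/w2.png',im)
E
```

```text
3.8583 0.04810441499088718
4.425 [0.473 0.209 0.198] [-0.128  0.267  0.185]Traceback (most recent call last):
  File "<stdin>", line 7, in <module>
cell.MotionError: the arm cannot follow that straight line within its joint ranges
```

```bash
python3 - <<'E'
from h import *
np.set_printoptions(precision=3,suppress=True)
p=np.array([.5032,.2101,.113]);a=np.array([-.6068,-.0316,.7942]);a/=np.linalg.norm(a)
g=p+.010*a
print(ctrl.current_joint_positions())
for t in (.3,.15,0):
    R=Rt(t,-1,np.arctan2(.0316,.6068)); tcp=g+.019*R[:,2]
    for k in (.1,.05,0): print(t,k,ctrl.ik(tcp-k*R[:,2],R))
    for k in (.03,.06): print(t,'draw',k,ctrl.ik(tcp+k*a,R))
E
```

```text
[-1.22   0.41   0.82   2.308 -0.588  0.314 -1.462]
0.3 0.1 [-1.22   0.41   0.82   2.309 -0.588  0.313 -1.462]
0.3 0.05 [-1.024  0.477  0.595  2.315 -0.71   0.195 -1.353]
0.3 0 [-0.855  0.553  0.397  2.309 -0.946  0.08  -1.123]
0.3 draw 0.03 [-0.939  0.502  0.478  2.334 -0.776  0.119 -1.301]
0.3 draw 0.06 [-1.053  0.457  0.595  2.355 -0.714  0.17  -1.368]
0.15 0.1 [-1.147  0.457  0.827  2.193 -0.558  0.55  -1.448]
0.15 0.05 [-1.013  0.518  0.664  2.214 -0.633  0.438 -1.388]
0.15 0 [-0.892  0.586  0.512  2.224 -0.717  0.328 -1.316]
0.15 draw 0.03 [-0.965  0.539  0.583  2.249 -0.683  0.364 -1.354]
0.15 draw 0.06 [-1.05   0.494  0.668  2.271 -0.645  0.403 -1.395]
0 0.1 [-1.066  0.52   0.817  2.077 -0.548  0.769 -1.426]
0 0.05 [-0.966  0.567  0.678  2.111 -0.585  0.656 -1.404]
0 0 [-0.871  0.623  0.546  2.136 -0.626  0.543 -1.377]
0 draw 0.03 [-0.938  0.579  0.613  2.162 -0.616  0.576 -1.389]
0 draw 0.06 [-1.013  0.537  0.689  2.186 -0.6    0.613 -1.405]
```

```bash
python3 - <<'E'
from h import *
np.set_printoptions(precision=3,suppress=True)
p=np.array([.5032,.2101,.113]);a=np.array([-.6068,-.0316,.7942]);a/=np.linalg.norm(a)
R=Rt(.1,-1,np.arctan2(.0316,.6068)); g=p+.010*a; tcp=g+.019*R[:,2]
ctrl.reach(tcp-.10*R[:,2],R); print(ctrl.current_time(),ctrl.current_eef_pos(),ctrl.current_ft_force())
print(ctrl.movel(tcp,R,max_speed=.12,threshold=12)); print(ctrl.current_time(),ctrl.current_eef_pos()-tcp,ctrl.current_ft_force())
im,d=get_image('wrist');cv2.imwrite('pics/w2.png',im)
E
```

```text
4.825 [0.493 0.208 0.203] [-0.128  0.146 -0.425]
False
5.8083 [0. 0. 0.] [ 0.175  0.041 -0.549]
```

View pics/w2.png

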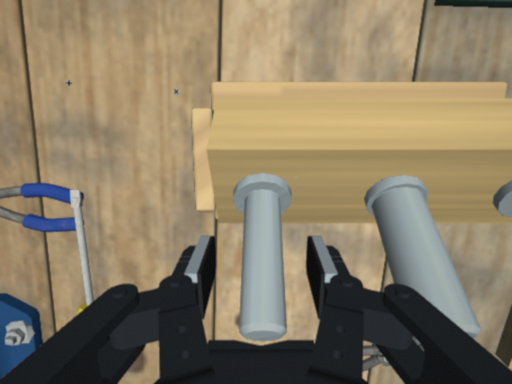

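The pin sits centred at (262,260) between the pads, which are at about columns 205 and 320. The thick nose to the right is clear, and no contact force shows. Gripping and drawing now.

```bash
python3 - <<'E'
from h import *
np.set_printoptions(precision=3,suppress=True)
a=np.array([-.6068,-.0316,.7942]);a/=np.linalg.norm(a)
ctrl.move_gripper(.0); print(ctrl.current_time(),ctrl.current_width(),ctrl.current_ft_force())
p=ctrl.current_eef_pos()
try: print(ctrl.movel(p+.06*a,None,max_speed=.08,threshold=25))
except ctrl.MotionError as e: print(e)
print(ctrl.current_time(),ctrl.current_eef_pos()-p,ctrl.current_ft_force(),ctrl.current_width())
im,d=get_image('wrist');cv2.imwrite('pics/w3.png',im);np.save('w3.npy',cloud('wrist',d))
print(ctrl.current_joint_positions())
E
```

```text
6.225 0.01836850599850319 [-1.562  0.469  4.325]
False
7.1333 [-0.036 -0.002  0.048] [-0.35  -0.011 -2.47 ] 0.019099172735886506
[-1.064  0.518  0.714  2.242 -0.663  0.487 -1.363]
```

View pics/w3.png

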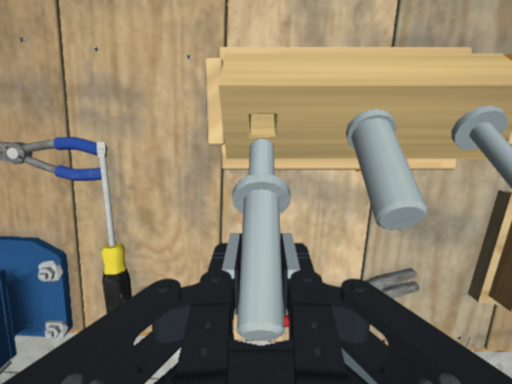

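The pin is fully out: the foot is at (262,143), clear of the empty socket at (262,125), and the other two pins are still seated. Next I'll fit the pin in the hand and survey the plate surroundings.

```bash
python3 - <<'E'
from fit import *
np.set_printoptions(precision=4,suppress=True)
C=np.load('w3.npy');p0=np.array([.5032,.2101,.113]);a=np.array([-.6068,-.0316,.7942])
p,a2,ang,rms,n,tip=fit(C,.010,p0+.06*a,a); print(p,a2,ang,rms,n,tip, 'expected',p0+.06*a)
pc,ac,_,rms,n,_=fit(C,.008,p0-.062*a+.06*a,a); print('shank',pc,ac,rms,n)
R=np.array(ctrl.current_ee_rot());t=np.array(ctrl.current_eef_pos())
# foot: extreme of shank points
q=C.reshape(-1,3)-p;s=q@a2;e=np.linalg.norm(q-np.outer(s,a2),axis=1)
for lo,hi in ((.006,.0095),(.013,.018)):
    m=(e>lo)&(e<hi)&(abs(s+.05)<.05);print(lo,np.percentile(s[m],[0.5,2,98]))
print('tool frame: point',R.T@(p-t),'axis',R.T@a2)
d=np.load('top.npy');T=cloud('top',d)
m=(T[...,0]>.4)&(T[...,0]<.85)&(T[...,1]>-.6)&(T[...,1]<.05)
# height map 5cm grid
for x in np.arange(.8,.39,-.05):
    print('%.2f'%x,['%.2f'%(T[...,2][(abs(T[...,0]-x)<.025)&(abs(T[...,1]-y)<.025)].max(initial=0)) for y in np.arange(-.55,.1,.05)])
k=(abs(T[...,2]-.026)<.005)&(abs(T[...,0]-.552)<.07)&(abs(T[...,1]+.376)<.07)
import cv2
print('plate',cv2.minAreaRect(T[k][:,:2].astype(np.float32)),T[k].mean(0))
im=cv2.imread('pics/top.png');cv2.imwrite('pics/topc.png',cv2.resize(im[160:230,330:400],None,fx=8,fy=8,interpolation=cv2.INTER_CUBIC))
E
```

```text
[0.4664 0.2091 0.1607] [-0.5999 -0.0253  0.7996] 0.6436675811225494 0.001661909066707666 4626 0.04090907515416939 expected [0.4668 0.2082 0.1607]
shank [0.5037 0.2107 0.1114] [-0.6024 -0.0246  0.7978] 0.00035354268157081886 822
0.006 [-0.0996 -0.0984 -0.002 ]
0.013 [-0.0975 -0.0971 -0.0017]
tool frame: point [-0.0006 -0.0047 -0.0103] axis [-0.0058  0.5176 -0.8556]
0.80 ['0.00', '0.02', '0.32', '0.34', '0.35', '0.37', '0.36', '0.14', '0.15', '0.15', '0.15', '0.14', '0.14']
0.75 ['0.00', '0.02', '0.01', '0.01', '0.01', '0.36', '0.36', '0.15', '0.15', '0.18', '0.18', '0.17', '0.15']
0.70 ['0.00', '0.02', '0.01', '0.01', '0.01', '0.04', '0.04', '0.15', '0.15', '0.15', '0.15', '0.15', '0.15']
0.65 ['0.00', '0.02', '0.01', '0.02', '0.02', '0.02', '0.01', '0.13', '0.13', '0.13', '0.13', '0.14', '0.13']
0.60 ['0.00', '0.01', '0.03', '0.03', '0.03', '0.02', '0.01', '0.01', '0.04', '0.04', '0.01', '0.08', '0.09']
0.55 ['0.00', '0.01', '0.03', '0.03', '0.03', '0.03', '0.01', '0.01', '0.04', '0.04', '0.01', '0.09', '0.11']
0.50 ['0.00', '0.01', '0.03', '0.04', '0.03', '0.03', '0.01', '0.01', '0.03', '0.03', '0.01', '0.02', '0.15']
0.45 ['0.00', '0.01', '0.01', '0.01', '0.01', '0.01', '0.03', '0.05', '0.05', '0.05', '0.06', '0.01', '0.01']
0.40 ['0.00', '0.01', '0.01', '0.06', '0.01', '0.01', '0.02', '0.20', '0.06', '0.06', '0.05', '0.01', '0.01']
plate ((0.5572150945663452, -0.3805653154850006), (0.1122799813747406, 0.11144885420799255), 83.09647369384766) [ 0.5562 -0.3802  0.0262]
```

View pics/topc.png

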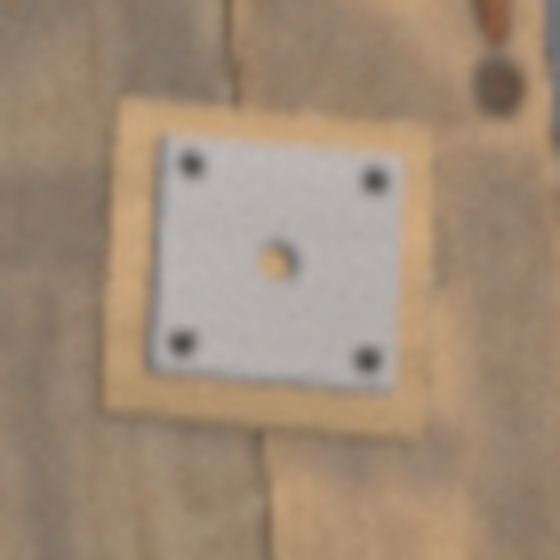

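Top crop: the bore is at crop (278,262), centred in the plate between the four screws. The plate centre comes out near (0.557, -0.380). Tall planks stand at x≥0.75, so I'll choose a yaw that leans the body away from them.

```bash
cat >> h.py <<'E'
from scipy.spatial.transform import Rotation as Ro
def plumb(at,yaw):
    """tool rotation putting tool-frame axis `at` upright; yaw about world z"""
    R=Rt(-.55,-1); v=R@at; c=np.cross(v,[0,0,1]); n=np.linalg.norm(c)
    return Ro.from_rotvec([0,0,yaw]).as_matrix()@Ro.from_rotvec(c/n*np.arctan2(n,v[2])).as_matrix()@R
E
python3 - <<'E'
from h import *
np.set_printoptions(precision=3,suppress=True)
R=np.array(ctrl.current_ee_rot());t=np.array(ctrl.current_eef_pos())
a=np.array([-.6024,-.0246,.7978]);pc=np.array([.5037,.2107,.1114]);foot=pc-.0133*a
at=R.T@a;ft=R.T@(foot-t);np.savez('pin.npz',at=at,ft=ft);print(at,ft)
for yaw in np.arange(-3.1,3.2,.4):
    Rf=plumb(at,yaw);o=[]
    for z in (.065,.15):
        q=ctrl.ik(np.array([.557,-.38,z])-Rf@ft,Rf);o.append(q)
    print('%.1f'%yaw,'body lean dir',-Rf[:2,2],*o)
E
```

```text
[-0.007  0.52  -0.854] [-0.    -0.044  0.054]
-3.1 body lean dir [-0.52  -0.016] [ 1.138  0.675 -0.65   2.063  0.45   0.087  1.863] [ 1.453  0.747 -1.169  2.003  0.983  0.449  1.359]
-2.7 body lean dir [-0.473 -0.217] [ 0.221  0.797  0.794  1.992 -1.445  1.055 -2.338] [ 0.105  0.742  0.996  1.95  -1.349  1.189 -2.469]
-2.3 body lean dir [-0.351 -0.384] [ 0.221  0.892  0.879  1.854 -1.285  1.301 -2.118] [ 0.167  0.806  0.981  1.812 -1.202  1.391 -2.223]
-1.9 body lean dir [-0.174 -0.49 ] [ 0.238  0.943  0.872  1.712 -1.106  1.438 -1.904] [ 0.199  0.861  0.954  1.671 -1.047  1.538 -1.981]
-1.5 body lean dir [ 0.031 -0.519] [ 0.234  0.981  0.849  1.586 -0.927  1.522 -1.681] [ 0.204  0.904  0.922  1.544 -0.883  1.633 -1.732]
-1.1 body lean dir [ 0.231 -0.466] [ 0.207  1.005  0.823  1.493 -0.748  1.555 -1.443] [ 0.182  0.931  0.891  1.452 -0.712  1.672 -1.471]
-0.7 body lean dir [ 0.394 -0.339] [ 0.161  1.008  0.789  1.449 -0.566  1.524 -1.198] [ 0.138  0.935  0.854  1.407 -0.533  1.644 -1.205]
-0.3 body lean dir [ 0.495 -0.159] [ 0.1    0.99   0.755  1.46  -0.391  1.429 -0.953] [ 0.076  
[... 407 characters left out ...]
  0.709  1.724  0.103  0.941 -0.258]
1.3 body lean dir [0.145 0.5  ] [-0.119  0.772  0.647  1.909  0.22   0.533 -0.09 ] [-0.141  0.65   0.672  1.865  0.249  0.68  -0.049]
1.7 body lean dir [-0.061  0.517] [-0.104  0.713  0.629  2.04   0.373  0.245  0.127] [-0.108  0.567  0.619  1.993  0.39   0.419  0.181]
2.1 body lean dir [-0.258  0.452] [ 0.494  0.581 -0.139  2.114  1.585  0.4   -0.566] [0.037 0.485 0.483 2.085 0.514 0.192 0.467]
2.5 body lean dir [-0.413  0.316] [ 1.223  0.823 -1.071  2.131  1.783  0.764 -0.104] [0.458 0.423 0.049 2.112 0.748 0.089 0.699]
2.9 body lean dir [-0.504  0.13 ] [ 1.33   0.831 -1.067  2.107  1.702  0.502  0.415] [ 1.255  0.581 -0.896  2.061  1.141  0.308  0.859]
```

```bash
python3 - <<'E'
from h import *
np.set_printoptions(precision=3,suppress=True)
z=np.load('pin.npz');at,ft=z['at'],z['ft']
p=np.array(ctrl.current_eef_pos())
for dx,dz in ((0,.16),(.03,.16),(.03,.12),(.06,.1)):
    try: ctrl.movel(p+[dx,0,dz],None,max_speed=.15);print('lift',dx,dz);break
    except ctrl.MotionError as e: print(e)
print(ctrl.current_time())
Rf=plumb(at,-1.6)
ctrl.reach(np.array([.557,-.38,.18])-Rf@ft,Rf)
print(ctrl.current_time(),ctrl.current_width(),ctrl.current_ft_force(),ctrl.current_joint_positions())
im,d=get_image('wrist');cv2.imwrite('pics/w4.png',im);np.save('w4.npy',cloud('wrist',d))
E
```

```text
lift 0 0.16
8.4
10.55 0.018613916575580678 [ 0.395  0.408 -1.919] [ 0.156  0.92   1.058  1.554 -0.965  1.717 -1.766]
```

View pics/w4.png

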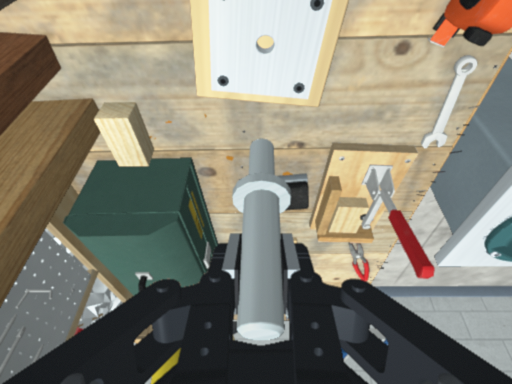

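The pin hangs plumb in the grip with its foot at (261,143). The plate bore is at (265,43) and the planks are well to the left. I'll measure the pin and bore from this same view.

```bash
cat > m.py <<'E'
from fit import *
def measure(npy,png,bore_px,save=False):
    np.set_printoptions(precision=4,suppress=True)
    z=np.load('pin.npz');C=np.load(npy)
    R=np.array(ctrl.current_ee_rot());t=np.array(ctrl.current_eef_pos())
    f0=t+R@z['ft'];a0=R@z['at']
    Q=C.reshape(-1,3);Q=Q[(np.linalg.norm(Q-f0,axis=1)<.05)]
    pc,ac,_,rms,n,_=fit(Q,.008,f0+.02*a0,a0)
    N=C.reshape(-1,3);N=N[np.linalg.norm(N-f0-.1*a0,axis=1)<.02]
    pn,an,_,rn,nn,_=fit(N,.010,f0+.1*a0,a0)
    q=Q-pc;s=q@ac;e=np.linalg.norm(q-np.outer(s,ac),axis=1);S=s[e<.009]
    print('pred foot',f0,'| shank',pc,ac,rms,n,'foot z',pc[2]+np.percentile(S,1),'| nose',pn,an,rn,nn,'chord',(pn-pc)/np.linalg.norm(pn-pc))
    i=camera_info('wrist');u,v=bore_px
    k=(v0:=W('wrist',np.array([0,0,0.])));r=W('wrist',np.array([(u-i['cx'])/i['fx'],(v-i['cy'])/i['fy'],1.]))-k
    print('bore ray',k+r*(.026-k[2])/r[2])
    P=C.reshape(-1,3);P=P[(abs(P[:,2]-.026)<.004)&(np.hypot(P[:,0]-.557,P[:,1]+.38)<.085)]
    print('plate',cv2.minAreaRect(P[:,:2].astype(np.float32)),P[:,2].mean(),len(P))
    im=cv2.imread(png);v,u=bore_px[1],bore_px[0];w=im[max(v-30,0):v+30,u-30:u+30];print(np.round(w.shape))
    g=cv2.cvtColor(im,cv2.COLOR_BGR2HSV)[...,1]
    m=np.zeros_like(g);m[max(v-14,0):v+14,u-14:u+14]=1
    M=((im[...,0]<170)&(m>0)).astype(np.uint8);mo=cv2.moments(M,True);print('bore blob px',mo['m10']/mo['m00'],mo['m01']/mo['m00'],mo['m00'])
E
python3 - <<'E'
from m import *
measure('w4.npy','pics/w4.png',(265,43))
E
```

```text
pred foot [ 0.5585 -0.3783  0.1802] | shank [ 0.5555 -0.3821  0.2002] [-0.0062 -0.215   0.9766] 0.002611593530471052 1866 foot z 0.18473143710301188 | nose [ 0.5554 -0.3799  0.2802] [0.0067 0.0196 0.9998] 0.0016212417722470606 3898 chord [-0.0008  0.0274  0.9996]
bore ray [ 0.5529 -0.3822  0.026 ]
plate ((0.553550660610199, -0.37468186020851135), (0.10040368884801865, 0.11021058261394501), 82.96092224121094) 0.024957850187485676 10150
[60 60  3]
bore blob px 263.9549549549549 45.18018018018018 111.0
```

```bash
sed -i "s/Q=Q\[(np.linalg.norm(Q-f0,axis=1)<.05)\]/sq=(Q-f0)@a0;dq=np.linalg.norm(Q-f0-np.outer(sq,a0),axis=1);Q=Q[(dq<.013)\&(sq>.003)\&(sq<.036)]/; s/N=N\[np.linalg.norm(N-f0-.1\*a0,axis=1)<.02\]/sn=(N-f0)@a0;dn=np.linalg.norm(N-f0-np.outer(sn,a0),axis=1);N=N[(dn<.013)\&(sn>.05)\&(sn<.068)]/; s/fit(N,.010,f0+.1\*a0,a0)/fit(N,.010,f0+.06*a0,a0)/" m.py
python3 - <<'E'
from m import *
measure('w4.npy','pics/w4.png',(265,43))
print(ctrl.current_eef_pos(), np.array([.557,-.38,.18])-plumb(np.load('pin.npz')['at'],-1.6)@np.load('pin.npz')['ft'],ctrl.current_qvel())
E
```

```text
pred foot [ 0.5585 -0.3783  0.1802] | shank [ 0.5555 -0.3803  0.2002] [-0.004   0.0053  1.    ] 0.0003723943498532108 744 foot z 0.18360789672998185 | nose [ 0.5558 -0.3799  0.2402] [0.0369 0.0116 0.9993] 0.0007203151248375572 802 chord [0.0064 0.0094 0.9999]
bore ray [ 0.5529 -0.3822  0.026 ]
plate ((0.553550660610199, -0.37468186020851135), (0.10040368884801865, 0.11021058261394501), 82.96092224121094) 0.024957850187485676 10150
[60 60  3]
bore blob px 263.9549549549549 45.18018018018018 111.0
[ 0.558  -0.3689  0.249 ] [ 0.5566 -0.3705  0.2488] [-0.002  -0.0007  0.004   0.0016  0.0009 -0.0004  0.0015]
```

```bash
python3 - <<'E'
from m import *
z=np.load('pin.npz');at,ft=z['at'],z['ft']
Rf=plumb(at,-1.6)
ctrl.movel(np.array([.555,-.381,.068])-Rf@ft,Rf,max_speed=.08);ctrl.hold(.8)
im,d=get_image('wrist');cv2.imwrite('pics/w5.png',im);np.save('w5.npy',cloud('wrist',d))
print(ctrl.current_time(),ctrl.current_qvel())
measure('w5.npy','pics/w5.png',(265,90))
E
```

```text
13.0 [-0.00012826 -0.00138411 -0.0006266  -0.00016751 -0.0015251  -0.00107773
  0.00144427]
pred foot [ 0.555 -0.381  0.068] | shank [ 0.552 -0.383  0.088] [-0.0037  0.0062  1.    ] 0.0003656036973068881 750 foot z 0.07137673601419209 | nose [ 0.5524 -0.3825  0.128 ] [0.0401 0.0088 0.9992] 0.0007088462695145617 816 chord [0.009  0.0106 0.9999]
bore ray [ 0.5493 -0.4     0.026 ]
plate ((0.5527971386909485, -0.3798791468143463), (0.11166869848966599, 0.11061494052410126), 82.94046783447266) 0.02491987809872737 18474
[60 60  3]
bore blob px 260.5 103.0 6.0
```

View pics/w5.png

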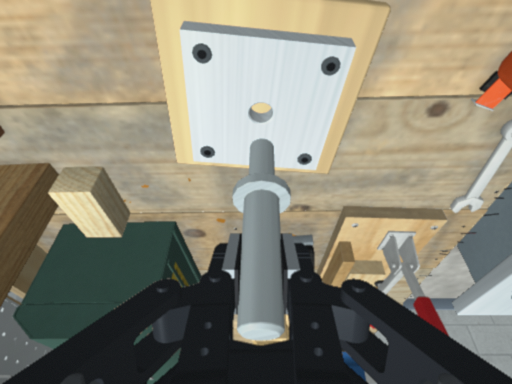

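The bore mouth is at (261,111), the foot tip is just below it at (261,143), and the four screws are visible. I'll make the relative correction in the same camera frame.

```bash
python3 - <<'E'
from m import *
np.set_printoptions(precision=4,suppress=True)
i=camera_info('wrist');k=W('wrist',np.zeros(3))
def ray(u,v,h=.025):
    r=W('wrist',np.array([(u-i['cx'])/i['fx'],(v-i['cy'])/i['fy'],1.]))-k;return k+r*(h-k[2])/r[2]
im=cv2.imread('pics/w5.png')
g=cv2.cvtColor(im,cv2.COLOR_BGR2GRAY)
def blob(u,v,w,th):
    m=np.zeros_like(g);m[v-w:v+w,u-w:u+w]=1;M=((g<th)&(m>0)).astype(np.uint8);o=cv2.moments(M,True);return o['m10']/o['m00'],o['m01']/o['m00'],o['m00']
S=[blob(u,v,12,110) for u,v in ((202,53),(331,66),(208,152),(305,159))];P=np.array([ray(*s[:2],.027)[:2] for s in S]);print(S,P,'mean',P.mean(0))
w=im[92:131,241:282].astype(int);sat=w.max(2)-w.min(2)
M=np.zeros_like(g);M[95:128,244:279]=1;n=((im.max(2).astype(int)<205)|((im.max(2).astype(int)-im.min(2))>40))&(M>0)
ys,xs=np.nonzero(n);print('hole bbox',xs.min(),xs.max(),ys.min(),ys.max(),len(xs));c=((xs.min()+xs.max())/2,(ys.min()+ys.max())/2);print('bore',c,ray(*c),'eye',ray(261,111))
E
```

```text
[(201.75572519083968, 52.904580152671755, 262.0), (330.37860082304525, 65.4156378600823, 243.0), (207.11428571428573, 151.40952380952382, 105.0), (304.1734693877551, 158.62244897959184, 98.0)] [[ 0.589  -0.4275]
 [ 0.5061 -0.4172]
 [ 0.5994 -0.3446]
 [ 0.5165 -0.3343]] mean [ 0.5528 -0.3809]
hole bbox 248 272 103 122 400
bore (np.float64(260.0), np.float64(112.5)) [ 0.5534 -0.3808  0.025 ] eye [ 0.5526 -0.3821  0.025 ]
```

```bash
python3 - <<'E'
from m import *
z=np.load('pin.npz');at,ft=z['at'],z['ft']
Rf=plumb(at,-1.6)
ctrl.movel(np.array([.5558,-.3787,.062])-Rf@ft,Rf,max_speed=.04);ctrl.hold(.8)
im,d=get_image('wrist');cv2.imwrite('pics/w6.png',im);np.save('w6.npy',cloud('wrist',d))
print(ctrl.current_time(),ctrl.current_width(),ctrl.current_ft_force())
measure('w6.npy','pics/w6.png',(261,115))
im,d=get_image('scene');cv2.imwrite('pics/s6.png',cv2.resize(im[150:280,170:400],None,fx=3,fy=3));
im,d=get_image('top')
for t in ['pin_middle_nose','pin_thin_nose','pin_thick_nose','sanding_block','pliers_2']:
    print(t,[(round(b['p'],2),W('top',b['centre'])) for b in boxes_of('top',t)[:3]])
E
```

```text
14.1583 0.018857203901787252 [-0.34176977  0.33457208 -2.19911324]
pred foot [ 0.5558 -0.3787  0.062 ] | shank [ 0.5528 -0.3807  0.082 ] [-0.0031 -0.0016  1.    ] 0.00037188919839961816 743 foot z 0.06546165004183989 | nose [ 0.5531 -0.3802  0.122 ] [0.0459 0.0119 0.9989] 0.0007291541341639607 806 chord [0.0068 0.0109 0.9999]
bore ray [ 0.5533 -0.3811  0.026 ]
plate ((0.5527424216270447, -0.3800729215145111), (0.11167589575052261, 0.11047901213169098), 82.93104553222656) 0.024875980461517976 19342
[60 60  3]
bore blob px 260.88461538461536 114.06868131868131 364.0
pin_middle_nose [(0.64, array([ 0.5546, -0.3711,  0.1209]))]
pin_thin_nose [(0.41, array([0.5325, 0.0594, 0.1006]))]
pin_thick_nose [(0.15, array([ 0.5539, -0.3742,  0.1186]))]
sanding_block []
pliers_2 [(0.71, array([0.4952, 0.4293, 0.0104]))]
```

View pics/s6.png

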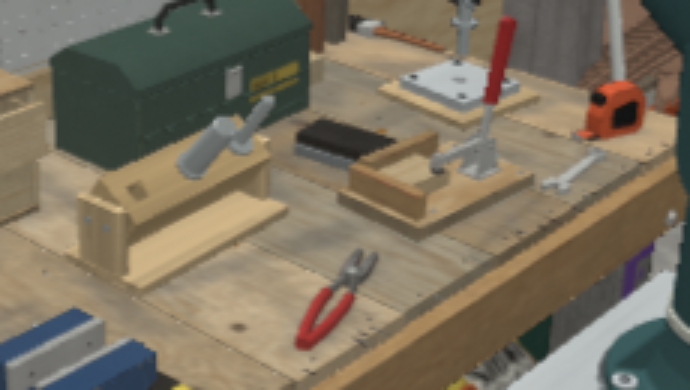

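View pics/w6.png

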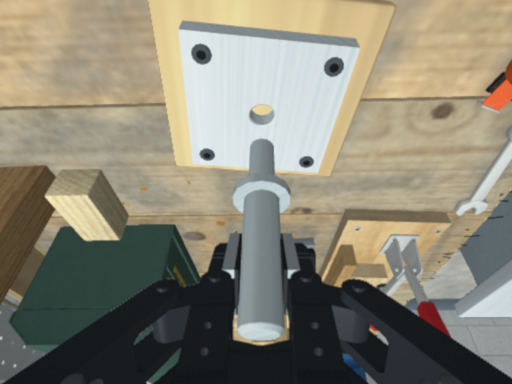

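Both views agree. The pin is plumb over the bore, seen at wrist (261,114) and scene crop (462,75). The thick and thin pins are still in the block at crop (225,140), and the sanding block and pliers have not moved. Handing in.

```bash
python3 -c "
from h import *
job.hand_in();print(ctrl.current_time(),ctrl.current_width())"
```

```text
the job is handed in; nothing more can be done
the job is handed in; nothing more can be done
```

I drew the 20 mm pin from the +y end socket, turned it plumb with the shank down, and handed the job in holding it over the plate bore. The clock read 14.2 s of the 38 s allowed at the last check.

**Position over the bore:** In the last wrist-camera view, the shank axis was at (0.5528, -0.3807) and the bore at about (0.553, -0.381), so they agree to about 1 mm. The foot was about 36–40 mm above the plate.

**Tilt and grip:** The shank fit put the pin within about 0.2° of plumb. A less reliable estimate from the shank and nose together gave about 0.7°. The grip held steady, with no contact force beyond the pin's weight.

**Other pins and tools:** The thick and thin pins were still in their sockets, and the loose tools I could see had not visibly moved. The top-camera network never found the sanding block, so I checked that only in the scene picture.

**Disagreements:**
- **Plate centre:** the top camera put it about 4 mm further in x than the wrist camera, roughly their combined calibration error. I centred using the wrist camera, which saw both the pin and the bore.
- **Foot position:** the position predicted from the earlier in-hand fit differed from the last view by about 3 mm in x and 2 mm in y.

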